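# Make up and prove a terminal clamp screw

## Task

On the supply tray whose terminal block has the crank lever (the other tray has a round knob), swing the lever clockwise, seen from above, until its clamp screw seats and its washer has bedded in, then lean on the lever's end post with about 1 newton-metre (12 N on the post) for a good second to prove that the joint holds, without ever making the brass insert under the screw turn. Then push the lock slide fully across beside the seated lever and let go, leaving the lever tight and the loose parts around undisturbed.

Things in the scene. Friction and masses are not known exactly. Their poses are not given: they have to be found in the camera images.
- supply_tray: zinc-plated sheet tray 200 x 260 x 28 mm, fixed to the bench, with a black terminal block (95 x 130 mm, its top 50 mm above the bench) carrying the crank lever and the lock slide. Origin: centre of its underside; x away from the robot at yaw 0, y along the long side, z up. All else on it is lower than 52 mm. The look-alike tray with a round grey knob is not worked on
- screw_axis (a point): the vertical axis of the clamp screw, at the top face of the terminal block (50 mm above the bench); in the tray it lies at x = -20 mm, y = -30 mm. The lever turns about it
- crank_post (a point): centre of the top of the lever's end post, a vertical steel pin 14 mm across, 80 mm from the screw axis, from 62 to 100 mm above the bench; the arm, a steel bar 12 mm wide, joins it at 62 to 71 mm. Bedded in, the lever points along the tray's +y give or take 0.3 rad (hidden, to be felt), so the last push goes to the tray's +x
- insert_lug (a point): outer end of the small brass pointer on the insert, 30 mm from the screw axis, 56 mm above the bench, lying under the lever's plane. The insert is held only by friction and slips at about 1.4 newton-metres (17.5 N at the post); it must not turn
- clamp_screw (a joint): turn of the screw (rad), grows clockwise from above: 0.2 to 0.6 at the start, 1.2 when its head lands on the washer; 0.12 newton-metres of drag (1.5 N at the post). The washer then beds in over a further 0 to 0.25 rad of lever swing that this value does not show, with 0.25 newton-metres of drag (3 N at the post); only then does the screw hold hard. It stays where it is left
- crank_arm (a joint): elastic wind-up of the lever on the screw (rad), 0 when unloaded, grows clockwise: 120 newton-metres per rad, so 1 newton-metre is only 0.0083 (0.67 mm at the post), too little to judge by the reading: go by the felt force
- lock_tab (a point): centre of the top edge of the upright steel tab of the lock slide, 8 mm thick along the tray's y, 26 mm wide along the tray's x, reaching from 55 to 96 mm above the bench. The tab is pushed towards the tray's +y
- lock (a joint): travel of the lock slide (m): 0 drawn back (start), 0.035 fully across, where it stops; grows towards the tray's +y; about 2 N of friction, stays where it is left
- heatsink: finned aluminium heat sink, 30 x 40 x 22 mm, loose bystander, origin at the centre of its underside
- relay: white relay box, 28 x 30 x 26 mm, loose bystander, origin at the centre of its underside
- spool: grey spool, 56 mm wide, 40 mm high, loose bystander, origin at the centre of its underside
- driver: screwdriver lying on the bench, loose bystander, origin near its middle
- pot: clear lidded pot, 52 mm wide, 60 mm high, loose bystander, origin at the centre of its underside
- screw_cup: black open cup, 64 mm wide, 50 mm high, loose bystander, origin at the centre of its underside
- transformer: transformer, 50 x 60 x 45 mm, loose bystander, origin at the centre of its underside

How it is judged:
On the way, in this order (a step that is already met when the one before it is completed fails the run):
1. with the screw seated, at least 0.8 newton-metres of tightening torque is kept on it through 0.8 s, the insert not turning (value of joint clamp_screw above 1.16 rad and value of joint crank_arm above 0.00667 rad and distance of insert_lug from where it was at the start of the episode below 0.002 m), for 0.8 s.
2. the lever is let go and the lock slide pushed across (value of joint lock above 0.031 m and value of joint crank_arm below 0.002 rad), for 0.2 s.
At the end, for the whole second after the job is handed in: the clamp screw is seated (joint clamp_screw above 1.16 rad), the insert's pointer is within 2 mm of where it began, the lock slide is at least 31 mm across (of 35), the lever is unloaded (wind-up under 0.002 rad) and the loose heat sink is at rest (all of step 2 and value of joint clamp_screw above 1.16 rad and distance of insert_lug from where it was at the start of the episode below 0.002 m and linear speed of heatsink below 0.02 m/s); the robot touches nothing.
It fails at once if the brass insert turns (its pointer moves more than 2 mm) (distance of insert_lug from where it was at the start of the episode above 0.002 m).
It fails at once if a loose bystander is moved by more than 20 mm (distance of any of heatsink, relay, spool, driver, pot, screw_cup, transformer from where it was at the start of the episode above 0.02 m).
It also fails if it takes over 72 s, if anything falls off the work surface, if the arm or the gripper's body presses on something with over 40 N, if the wrist force passes 120 N, or if a joint passes its speed limit or range.

## Robot

A 6-joint arm with a two-finger parallel gripper is mounted at the origin on the work surface. World frame = base frame: x ahead of the robot, y to its left, z up, the work surface at z = 0. Lengths are in m, angles in rad, forces in N, time in s.
With the tool pointing down it reaches from about 0.25 to 0.725 m from the base axis. Payload 4 kg.
Tool frame: the origin (TCP) lies on the centre line of the jaws, within the pads' length; the fingertips stand ahead of it and the grasp point (between the pads) lies 11 mm behind it (bot.tip_extent is the z of the fingertips in the tool frame, in m); z points along the fingers, y is the direction in which the jaws open and shut (so a half turn about z gives the same grasp; the last joint's range is limited). The gripper opens to 85 mm and grips with 20 to 120 N. Pads are 22 mm wide; open, the fingers measure 114 mm over their backs; the gripper's body (76 mm by 85 mm) begins 54 mm behind the grasp point. The pads swing forward as they close: fully open they stand 13 mm farther back than shut.
Start: joints at [1.18, 0.241, 0.005, 1.335, 0, 1.571], TCP at [0.19, 0.462, 0.239] pointing down, gripper open.
Joint ranges: [-2.72, 2.72], [-1.05, 1.87], [-1.09, 1.28], [-1.99, 2.15], [-1.42, 1.44], [-3.14, 3.14]. Speed limits (rad/s): [2.79, 2.79, 3.14, 3.14, 3.14, 3.14].

## Interface

Orientations are given as a unit quaternion [x, y, z, w].
In Python, from workcell import bot gives the robot as it stands.
- The arm moves only by the shell command python3 -m jog 'ROWS'. ROWS is JSON, a list that holds one entry, the list of rows, each a list of 7 numbers: the shift along the world's x, y, z in m, then the turn, a rotation vector about the world's x, y, z in degrees, then the closure in counts, from 0 (fully open) to 255 (shut). In form: [[[tx, ty, tz, ax, ay, az, fingers], ...]]. A call has 1 to 10 rows; each row is the pose to reach, as a shift and turn from the pose commanded when the call began; what a row does not reach only later rows make up. A row lasts 1/12 s, in which the tool goes at most 41.7 mm and 7.16 degrees, less where a joint would pass 70% of its speed; a pose out of reach is approached as far as the arm can. A call with a gripper value outside its range is refused whole. The fingers move at their own pace and stop on an object; the grip force is fixed at half the most. Time passes only in rows, so rows that repeat a pose let the fingers close. It gives the time, the measured TCP pose, the force and the opening at its end, in the units of the state.
- bot.get_obs(): the state, without advancing time (a new reading comes with each control period).
- bot.camera(name): name is "scene" or "side" or "wrist"; returns the picture (420x560x3 uint8, blue, green, red); there is no depth.
- bot.camera_model(name): a dict with "K" (3x3 intrinsics, pixels), "T" (4x4, takes a point from camera to world coordinates). Camera axes: x right, y down, z forward; pixel columns grow to the right and rows downward; lengths in m; the calibration is good to about 2 mm. The wrist camera is an equidistant fisheye: a pixel r from the principal point sees the ray r / f radians off the axis. A picture is of the moment at which its call begins: read the wrist's pose just before it. camera_model takes no time and is no camera call; for the wrist camera it gives the pose at the moment of the call.
- bot.job_done(): hands the job in, once; it reports no verdict.
The state is a dict: "clock": time; "joint_pos": joint angles; "joint_vel": joint speeds; "tau": joint torques, N m; "eef_pos": TCP position; "tool_rot": TCP orientation; "ft_force": force on the tool from outside, world axes, zero at the start; "ft_torque": the same for the moment, N m; "grip_width": finger opening in m.
Only numpy, scipy, OpenCV 4.12 (cv2) and the standard library are available. Lean on these libraries where they do the work, as an engineer would, in place of code of your own. Each camera call takes 0.05 s, during which the arm holds its last target. There are 200 camera calls.

## Working session

There is one attempt and no reset: what is moved stays moved. The work goes in short steps, Python scripts to look and compute and a shell command to move; the robot and the scene stay as the last step left them, time stands still between calls to the robot, and variables do not carry over. Pictures are saved under pics/ and viewed, about 8 in all and at most 12, crops included, and the job is handed in when it is done.

```bash
mkdir -p pics
python3 - <<'E'
from workcell import bot
import cv2,numpy as np
o=bot.get_obs();print(o['clock'],o['eef_pos'],o['tool_rot'],o['ft_force'],bot.tip_extent)
for n in('scene','side','wrist'):
    cv2.imwrite(f'pics/{n}0.png',bot.camera(n));m=bot.camera_model(n);print(n,np.round(m['K'],1).tolist(),np.round(m['T'],3).tolist())
a=cv2.imread('pics/scene0.png');b=cv2.imread('pics/side0.png')
E
```

```text
0.0 [0.19022828 0.46174318 0.23840414] [ 1.94152001e-01  9.80970893e-01 -1.03321931e-03 -2.00675229e-04] [-0.1810797  -0.00405765  0.4849718 ] 0.008
scene [[448.3, 0.0, 270.1], [0.0, 448.3, 210.5], [0.0, 0.0, 1.0]] [[-0.815, 0.374, -0.442, 1.109], [0.579, 0.512, -0.634, 0.758], [-0.011, -0.773, -0.634, 0.853], [0.0, 0.0, 0.0, 1.0]]
side [[390.3, 0.0, 278.1], [0.0, 390.3, 214.4], [0.0, 0.0, 1.0]] [[0.857, -0.345, 0.383, 0.096], [-0.516, -0.585, 0.626, -0.787], [0.008, -0.734, -0.679, 0.933], [0.0, 0.0, 0.0, 1.0]]
wrist [[325.2, 0.0, 277.5], [0.0, 325.2, 207.8], [0.0, 0.0, 1.0]] [[0.38, 0.89, 0.253, 0.126], [0.925, -0.365, -0.106, 0.49], [-0.002, 0.274, -0.962, 0.373], [0.0, 0.0, 0.0, 1.0]]
```

View pics/scene0.png

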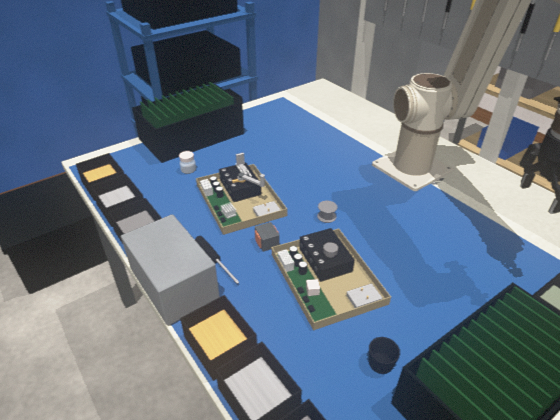

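View pics/side0.png

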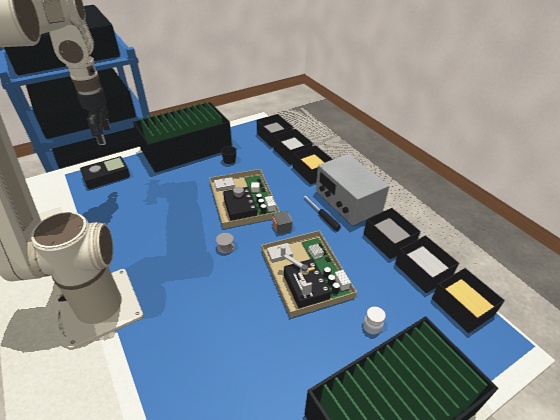

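The crank tray is at about scene (241,196) and side (308,273). The knob tray is at scene (330,277) and side (243,200). I'll enlarge the crank tray in both views.

Run:
```python
import cv2,numpy as np
a=cv2.imread('pics/scene0.png')[145:240,190:295];b=cv2.imread('pics/side0.png')[225:325,255:365]
f=lambda i:cv2.resize(i,(400*2//2,400),interpolation=cv2.INTER_CUBIC)
a=cv2.resize(a,None,fx=5,fy=5,interpolation=cv2.INTER_CUBIC)[:,:525];b=cv2.resize(b,None,fx=5,fy=5,interpolation=cv2.INTER_CUBIC)
cv2.imwrite('pics/a.png',a);cv2.imwrite('pics/b.png',b)
```

```text
(no output)
```

View pics/a.png

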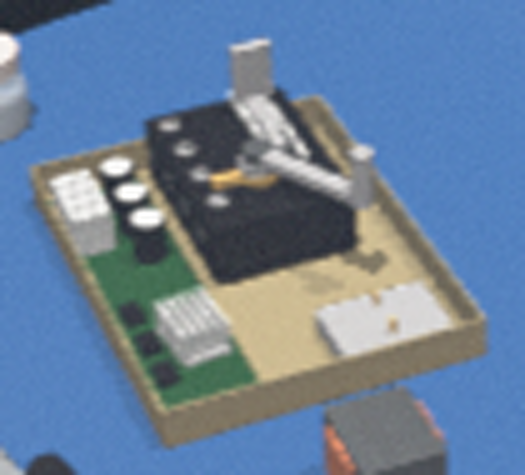

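View pics/b.png

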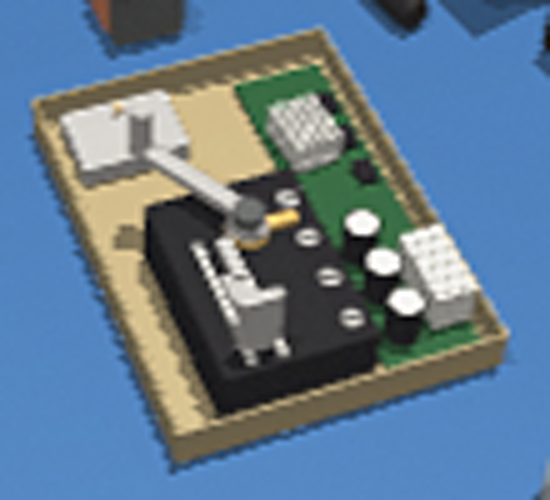

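```bash
cat > h.py <<'E'
from workcell import bot
import numpy as np
def ray(n,uv):
    m=bot.camera_model(n);K,T=np.array(m['K']),np.array(m['T'])
    return T[:3,3],T[:3,:3]@np.linalg.solve(K,[*uv,1])
def plane(n,uv,z):
    c,d=ray(n,uv);return c+d*(z-c[2])/d[2]
E
python3 - <<'E'
from h import *
A=lambda p:(p[0]/5+190-.4,p[1]/5+145-.4)
B=lambda p:(p[0]/5+255-.4,p[1]/5+225-.4)
# corners scene: order; side matched
sa=[(32,168),(320,98),(485,322),(160,412)]
sb=[(508,335),(172,435),(35,105),(322,32)]
P=[];
for a,b in zip(sa,sb):
    p,q=plane('scene',A(a),.028),plane('side',B(b),.028);P.append((p+q)/2);print(p.round(4),q.round(4))
P=np.array(P);c=P.mean(0);print('c',c)
d=[np.linalg.norm(P[i]-P[(i+1)%4])for i in range(4)];print(d)
# y axis: block (screw) is at -y side? corner0,1 side has block
y=(P[2]+P[3]-P[0]-P[1]);x=(P[0]+P[3]-P[1]-P[2])
print('yaw from y',np.arctan2(-y[0],y[1]),'x',np.arctan2(x[1],x[0]))
for n,z,a,b in[('post',.1,(362,150),(140,116)),('tab',.096,(250,43),(258,291)),('screw',.07,(254,152),(249,206)),('lug',.056,(212,180),(297,216))]:
    print(n,plane('scene',A(a),z).round(4),plane('side',B(b),z).round(4))
E
```

```text
[ 0.6309 -0.3392  0.028 ] [ 0.6312 -0.3396  0.028 ]
[ 0.438  -0.2972  0.028 ] [ 0.4334 -0.298   0.028 ]
[ 0.4914 -0.0444  0.028 ] [ 0.4878 -0.0505  0.028 ]
[ 0.685  -0.0878  0.028 ] [ 0.6808 -0.0897  0.028 ]
c [ 0.55979499 -0.19329179  0.028     ]
[np.float64(0.19979968957252928), np.float64(0.255908923725498), np.float64(0.19768484567276765), np.float64(0.2560055746067037)]
yaw from y -0.20806454940724542 x -0.21060098210317946
post [ 0.5073 -0.1446  0.1   ] [ 0.5044 -0.1473  0.1   ]
tab [ 0.4941 -0.2886  0.096 ] [ 0.4947 -0.283   0.096 ]
screw [ 0.5377 -0.2179  0.07  ] [ 0.5364 -0.215   0.07  ]
lug [ 0.5642 -0.2253  0.056 ] [ 0.5632 -0.226   0.056 ]
```

The tray sits at (0.560,-0.193) with yaw about -0.21. That puts the screw at (0.534,-0.218), the post at (0.506,-0.146) and the tab at (0.494,-0.286), and both views agree. I'll close the fingers and go to the post's -x side.

```bash
python3 -m jog '[[[0.013,-0.03,0,0,0,-5,255],[0.027,-0.06,0,0,0,-10,255],[0.04,-0.09,0,0,0,-15,255],[0.055,-0.125,0,0,0,-20,255],[0.07,-0.16,0,0,0,-25,255],[0.085,-0.195,0,0,0,-30,255],[0.1,-0.23,0,0,0,-35,255],[0.115,-0.265,0,0,0,-40,255],[0.13,-0.3,0,0,0,-45,255],[0.14,-0.32,0,0,0,-48,255]]]' && python3 -m jog '[[[0.013,-0.03,0,0,0,-4,255],[0.027,-0.06,0,0,0,-8,255],[0.04,-0.09,0,0,0,-12,255],[0.055,-0.12,0,0,0,-16,255],[0.07,-0.15,0,0,0,-20,255],[0.085,-0.185,0,0,0,-24,255],[0.1,-0.22,0,0,0,-28,255],[0.115,-0.25,0,0,0,-31,255],[0.123,-0.275,-0.02,0,0,-34.5,255],[0.125,-0.285,-0.03,0,0,-34.5,255]]]'
```

```text
clock: 0.98
eef_pos: [0.3307, 0.1394, 0.2393]
tool_rot: [0.579, 0.815, -0.0, 0.0]
ft_force: [1.0, 1.3, -0.1]
grip_width: 0.0001
clock: 1.82
eef_pos: [0.4563, -0.1458, 0.2077]
tool_rot: [0.794, 0.608, -0.0, 0.0]
ft_force: [0.7, -0.9, -0.0]
grip_width: -0.0001
```

```bash
python3 -m jog '[[[-0.005,0,-0.03,0,0,0,255],[-0.005,0,-0.06,0,0,0,255],[-0.005,0,-0.09,0,0,0,255],[-0.005,0,-0.121,0,0,0,255],[-0.005,0,-0.121,0,0,0,255],[-0.005,0,-0.121,0,0,0,255]]]'
python3 - <<'E'
from h import *
import cv2
a=bot.camera('wrist');b=bot.camera('side')
b=cv2.resize(b[200:340,230:390],None,fx=3.5,fy=3,interpolation=cv2.INTER_CUBIC)
o=np.zeros((600,800,3),np.uint8);a=cv2.resize(a,(480,360))
b=cv2.resize(b,(320,280));o[:360,:480]=a;o[:280,480:]=b
cv2.imwrite('pics/c.png',o[:360]);print(bot.get_obs()['ft_force'],bot.get_obs()['eef_pos'])
E
```

```text
clock: 2.32
eef_pos: [0.4483, -0.1416, 0.087]
tool_rot: [0.792, 0.61, -0.002, -0.002]
ft_force: [0.7, -0.3, 0.5]
grip_width: -0.0
[0.44811915 0.1271608  0.50373733] [ 0.45144051 -0.14271221  0.08979454]
```

View pics/c.png

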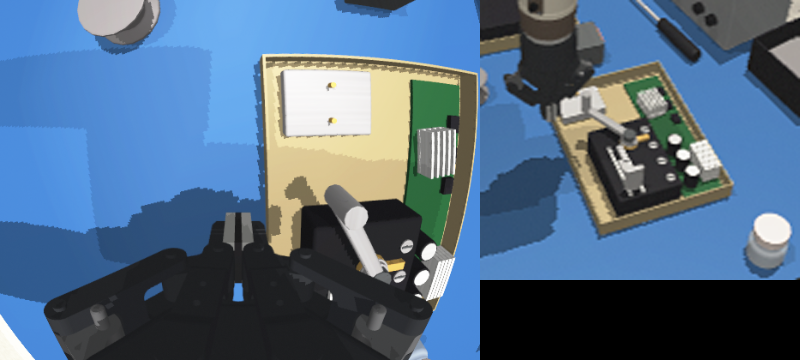

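The wrist view shows the closed fingertips at about (237,215), left of the post at (350,195), with the way clear. Next I'll tabulate a tangential pushing arc.

Run:
```python
import numpy as np
S=np.array([.534,-.2184]);c=np.array([.4502,-.1433])
for th in range(116,50,-4):
    t=np.radians(th);n=np.array([np.sin(t),-np.cos(t)]);e=np.array([np.cos(t),np.sin(t)])
    print(th,((S+.08*e-.0215*n-c)*1000).round(1),th-90+15)
```

```text
116 [ 29.4 -12.6] 41
112 [33.9 -9. ] 37
108 [38.6 -5.7] 33
104 [43.6 -2.7] 29
100 [48.7 -0. ] 25
96 [54.1  2.2] 21
92 [59.5  4.1] 17
88 [65.1  5.6] 13
84 [70.8  6.7] 9
80 [76.5  7.4] 5
76 [82.3  7.7] 1
72 [88.1  7.6] -3
68 [93.8  7.1] -7
64 [99.5  6.2] -11
60 [105.2   4.9] -15
56 [110.7   3.2] -19
52 [116.1   1.2] -23
```

```bash
python3 -m jog '[[[0.003,-0.003,0,0,0,7,255],[0.006,-0.007,0,0,0,14,255],[0.01,-0.01,0,0,0,20,255],[0.014,-0.014,0,0,0,27,255],[0.018,-0.017,0,0,0,33,255],[0.022,-0.016,0,0,0,36,255],[0.026,-0.013,0,0,0,36,255],[0.03,-0.011,0,0,0,36,255],[0.034,-0.009,0,0,0,36,255],[0.034,-0.009,0,0,0,36,255]]]' && python3 -m jog '[[[0.0025,0.0017,0,0,0,-2,255],[0.0047,0.0033,0,0,0,-4,255],[0.0072,0.0048,0,0,0,-6,255],[0.0097,0.0063,0,0,0,-8,255],[0.0122,0.0077,0,0,0,-10,255],[0.0148,0.009,0,0,0,-12,255],[0.0148,0.009,0,0,0,-12,255]]]'
```

```text
clock: 3.25
eef_pos: [0.4859, -0.1513, 0.0892]
tool_rot: [0.565, 0.825, 0.0, 0.001]
ft_force: [0.2, 0.6, -0.1]
grip_width: 0.0001
clock: 3.83
eef_pos: [0.499, -0.1424, 0.0883]
tool_rot: [0.649, 0.761, -0.0, -0.0]
ft_force: [-1.8, 0.6, 1.1]
grip_width: 0.0003
```

```bash
python3 -m jog '[[[0.0026,0.0011,0,0,0,-2,255],[0.0053,0.0022,0,0,0,-4,255],[0.008,0.0031,0,0,0,-6,255],[0.0107,0.0041,0,0,0,-8,255],[0.0135,0.0049,0,0,0,-10,255],[0.0163,0.0056,0,0,0,-12,255],[0.0192,0.0062,0,0,0,-14,255],[0.022,0.0067,0,0,0,-15,255],[0.022,0.0067,0,0,0,-15,255],[0.022,0.0067,0,0,0,-15,255]]]'
python3 - <<'E'
from h import *
import cv2
print(bot.get_obs()['ft_force'])
a=bot.camera('wrist');cv2.imwrite('pics/d.png',a[100:400,200:520])
E
```

```text
clock: 4.67
eef_pos: [0.5212, -0.1359, 0.0883]
tool_rot: [0.742, 0.67, -0.0, -0.0]
ft_force: [-0.0, 1.0, -0.1]
grip_width: -0.0002
[-0.03217304  0.96404835 -0.12759454]
```

View pics/d.png

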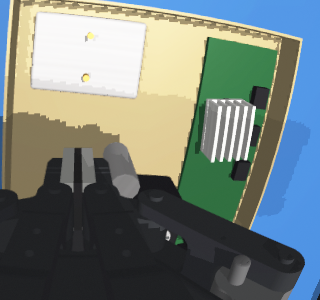

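The post (118,157 in the crop) lies against the finger's flank. Now small guarded steps, with the guard stopping the sequence once the felt force passes 5 N.

```bash
cat > g.sh <<'E'
# stop the sequence when the felt force along -x exceeds limit $1
python3 -c "
import sys;from workcell import bot
o=bot.get_obs();f=o['ft_force'];print(round(o['clock'],2),o['eef_pos'].round(4) if hasattr(o['eef_pos'],'round') else o['eef_pos'],[round(float(v),1) for v in f])
sys.exit(-f[0]>$1)"
E
J="python3 -m jog"; g(){ bash g.sh 5; }
$J '[[[0.0014,0.0002,0,0,0,-1,255],[0.0028,0.0004,0,0,0,-2,255],[0.0042,0.0006,0,0,0,-3,255],[0.0056,0.0007,0,0,0,-4,255],[0.0056,0.0007,0,0,0,-4,255]]]' >/dev/null; g &&
$J '[[[0.0005,0,0,0,0,-0.4,255],[0.001,0,0,0,0,-0.7,255]]]' >/dev/null && g &&
$J '[[[0.0005,0,0,0,0,-0.4,255],[0.001,0,0,0,0,-0.7,255]]]' >/dev/null && g &&
$J '[[[0.0003,0,0,0,0,-0.2,255],[0.0006,0,0,0,0,-0.4,255]]]' >/dev/null && g &&
$J '[[[0.0003,0,0,0,0,-0.2,255],[0.0006,0,0,0,0,-0.4,255]]]' >/dev/null && g &&
$J '[[[0.0003,0,0,0,0,-0.2,255],[0.0006,0,0,0,0,-0.4,255]]]' >/dev/null && g &&
$J '[[[0.0003,0,0,0,0,-0.2,255],[0.0006,0,0,0,0,-0.4,255]]]' >/dev/null && g &&
$J '[[[0.0003,0,0,0,0,-0.2,255],[0.0006,0,0,0,0,-0.4,255]]]' >/dev/null && g &&
$J '[[[0.0003,0,0,0,0,-0.2,255],[0.0006,0,0,0,0,-0.4,255]]]' >/dev/null && g &&
$J '[[[0.0003,0,0,0,0,-0.2,255],[0.0006,0,0,0,0,-0.4,255]]]' >/dev/null && g
```

```text
5.13 [ 0.5272 -0.1352  0.0883] [-1.2, 1.6, 0.2]False
```

```bash
sed -i 's/sys.exit(-f\[0\]>$1)/sys.exit(int(-f[0]>$1))/' g.sh
J="python3 -m jog"; g(){ bash g.sh 5; }
$J '[[[0.0005,0,0,0,0,-0.4,255],[0.001,0,0,0,0,-0.7,255]]]' >/dev/null && g &&
$J '[[[0.0005,0,0,0,0,-0.4,255],[0.001,0,0,0,0,-0.7,255]]]' >/dev/null && g &&
$J '[[[0.0003,0,0,0,0,-0.2,255],[0.0006,0,0,0,0,-0.4,255]]]' >/dev/null && g &&
$J '[[[0.0003,0,0,0,0,-0.2,255],[0.0006,0,0,0,0,-0.4,255]]]' >/dev/null && g &&
$J '[[[0.0003,0,0,0,0,-0.2,255],[0.0006,0,0,0,0,-0.4,255]]]' >/dev/null && g &&
$J '[[[0.0003,0,0,0,0,-0.2,255],[0.0006,0,0,0,0,-0.4,255]]]' >/dev/null && g &&
$J '[[[0.0003,0,0,0,0,-0.2,255],[0.0006,0,0,0,0,-0.4,255]]]' >/dev/null && g &&
$J '[[[0.0003,0,0,0,0,-0.2,255],[0.0006,0,0,0,0,-0.4,255]]]' >/dev/null && g &&
$J '[[[0.0003,0,0,0,0,-0.2,255],[0.0006,0,0,0,0,-0.4,255]]]' >/dev/null && g &&
$J '[[[0.0003,-0.0001,0,0,0,-0.2,255],[0.0006,-0.0001,0,0,0,-0.4,255]]]' >/dev/null && g &&
$J '[[[0.0003,0,0,0,0,-0.2,255],[0.0006,0,0,0,0,-0.4,255]]]' >/dev/null && g &&
$J '[[[0.0003,-0.0001,0,0,0,-0.2,255],[0.0006,-0.0001,0,0,0,-0.4,255]]]' >/dev/null && g
```

```text
5.3 [ 0.5278 -0.1352  0.0883] [-0.8, 1.0, -0.1]
5.47 [ 0.5289 -0.1353  0.0883] [-1.2, 1.8, -0.0]
5.63 [ 0.5295 -0.1353  0.0883] [-1.2, 1.9, 0.7]
5.8 [ 0.5301 -0.1353  0.0883] [-0.8, 1.7, 0.5]
5.97 [ 0.5307 -0.1353  0.0883] [-1.5, 0.7, 1.1]
6.13 [ 0.5313 -0.1353  0.0883] [-1.6, 2.4, 1.4]
6.3 [ 0.5319 -0.1353  0.0883] [-0.8, 1.2, -0.4]
6.47 [ 0.5325 -0.1353  0.0883] [-1.8, 1.6, 0.2]
6.63 [ 0.5331 -0.1353  0.0883] [-1.1, 1.1, 1.1]
6.8 [ 0.5337 -0.1354  0.0883] [-1.5, 1.8, 0.2]
6.97 [ 0.5343 -0.1354  0.0883] [-1.3, 1.5, 0.2]
7.13 [ 0.5349 -0.1355  0.0883] [-1.4, 1.8, 0.4]
```

```bash
J="python3 -m jog"; g(){ bash g.sh 4; }
$J '[[[0.0003,0,0,0,0,-0.2,255],[0.0006,0,0,0,0,-0.4,255]]]' >/dev/null && g &&
$J '[[[0.0003,-0.0001,0,0,0,-0.2,255],[0.0006,-0.0001,0,0,0,-0.4,255]]]' >/dev/null && g &&
$J '[[[0.0003,0,0,0,0,-0.2,255],[0.0006,0,0,0,0,-0.4,255]]]' >/dev/null && g &&
$J '[[[0.0003,-0.0001,0,0,0,-0.2,255],[0.0006,-0.0001,0,0,0,-0.4,255]]]' >/dev/null && g &&
$J '[[[0.0003,0,0,0,0,-0.2,255],[0.0006,0,0,0,0,-0.4,255]]]' >/dev/null && g &&
$J '[[[0.0003,-0.0001,0,0,0,-0.2,255],[0.0006,-0.0001,0,0,0,-0.4,255]]]' >/dev/null && g &&
$J '[[[0.0003,0,0,0,0,-0.2,255],[0.0006,0,0,0,0,-0.4,255]]]' >/dev/null && g &&
$J '[[[0.0003,-0.0001,0,0,0,-0.2,255],[0.0006,-0.0001,0,0,0,-0.4,255]]]' >/dev/null && g &&
$J '[[[0.0003,-0.0001,0,0,0,-0.2,255],[0.0006,-0.0001,0,0,0,-0.4,255]]]' >/dev/null && g &&
$J '[[[0.0003,-0.0001,0,0,0,-0.2,255],[0.0006,-0.0001,0,0,0,-0.4,255]]]' >/dev/null && g &&
$J '[[[0.0003,-0.0001,0,0,0,-0.2,255],[0.0006,-0.0001,0,0,0,-0.4,255]]]' >/dev/null && g &&
$J '[[[0.0003,-0.0001,0,0,0,-0.2,255],[0.0006,-0.0001,0,0,0,-0.4,255]]]' >/dev/null && g &&
$J '[[[0.0003,-0.0001,0,0,0,-0.2,255],[0.0006,-0.0001,0,0,0,-0.4,255]]]' >/dev/null && g &&
$J '[[[0.0003,-0.0001,0,0,0,-0.2,255],[0.0006,-0.0001,0,0,0,-0.4,255]]]' >/dev/null && g
```

```text
7.3 [ 0.5355 -0.1355  0.0883] [-1.8, 1.4, 0.6]
7.47 [ 0.5361 -0.1356  0.0883] [-1.4, 1.7, 0.2]
7.63 [ 0.5367 -0.1356  0.0883] [-1.1, 2.5, 0.8]
7.8 [ 0.5373 -0.1357  0.0883] [-1.1, 1.9, 1.0]
7.97 [ 0.5379 -0.1357  0.0883] [-2.0, 1.4, 0.4]
8.13 [ 0.5385 -0.1358  0.0883] [-0.8, 0.6, 0.5]
8.3 [ 0.5391 -0.1358  0.0883] [-2.2, 2.5, 0.7]
8.47 [ 0.5397 -0.1359  0.0883] [-1.5, 1.8, 0.3]
8.63 [ 0.5403 -0.136   0.0883] [-1.0, 2.1, -0.5]
8.8 [ 0.5409 -0.1361  0.0883] [-1.1, 1.7, 0.5]
8.97 [ 0.5415 -0.1362  0.0883] [-1.6, 2.2, -0.2]
9.13 [ 0.5421 -0.1363  0.0883] [-2.4, 1.2, 0.5]
9.3 [ 0.5424 -0.1363  0.0882] [-1.9, 2.1, 0.5]
9.47 [ 0.5428 -0.1363  0.0881] [-2.4, 3.5, 0.2]
```

```bash
python3 -m jog '[[[0,0,0,0,0,0,255],[0,0,0,0,0,0,255]]]'
python3 - <<'E'
from h import *
import cv2
a=bot.camera('wrist');b=bot.camera('side')[200:330,240:380];print([bot.get_obs()[k] for k in('ft_force','ft_torque','eef_pos')])
o=np.hstack([cv2.resize(a[130:340,170:380],(390,390),interpolation=cv2.INTER_CUBIC),cv2.resize(b,(410,390),interpolation=cv2.INTER_CUBIC)])
cv2.imwrite('pics/e.png',o)
E
```

```text
clock: 9.63
eef_pos: [0.543, -0.1363, 0.0882]
tool_rot: [0.824, 0.567, -0.0, -0.0]
ft_force: [-2.6, 3.2, 1.0]
grip_width: 0.0001
[array([-2.74529413,  2.76473846,  0.65721423]), array([ 0.5560234 ,  0.50527392, -0.0358247 ]), array([ 0.54307331, -0.13636694,  0.08823869])]
```

View pics/e.png

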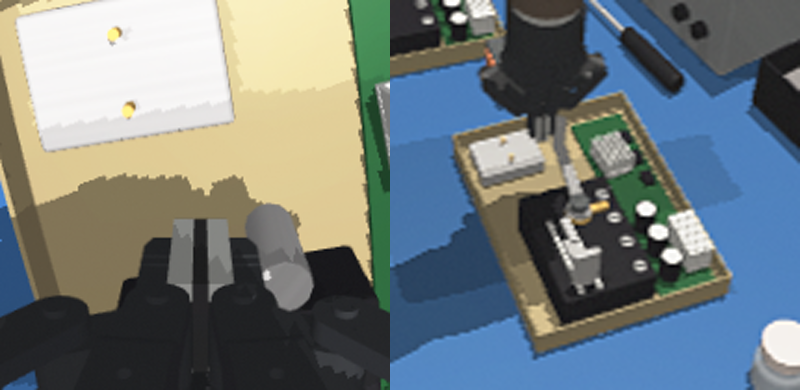

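The post lies against the finger's outer face (wrist crop (280,260)). The lever is slightly past the tray's +y, and the tangential force of about 3.5 N suggests the washer is bedding in. I'll continue with the guard on tangential force.

```bash
cat > g.sh <<'E'
# exit 1 when the mean felt tangential force exceeds $1
python3 -c "
import sys;from workcell import bot
o=bot.get_obs();f=o['ft_force'];t=-(f[0]*.94-f[1]*.34);print(round(o['clock'],2),[round(float(v),4) for v in o['eef_pos'][:2]],[round(float(v),1) for v in f],'T',round(float(t),1))
sys.exit(int(t>$1))"
E
J="python3 -m jog"; g(){ bash g.sh 5.5; }
$J '[[[0.0002,0,0,0,0,-0.1,255],[0.0005,0,0,0,0,-0.3,255]]]' >/dev/null && g &&
$J '[[[0.0002,0,0,0,0,-0.1,255],[0.0005,0,0,0,0,-0.3,255]]]' >/dev/null && g &&
$J '[[[0.0002,0,0,0,0,-0.1,255],[0.0005,0,0,0,0,-0.3,255]]]' >/dev/null && g &&
$J '[[[0.0002,0,0,0,0,-0.1,255],[0.0005,-0.0001,0,0,0,-0.3,255]]]' >/dev/null && g &&
$J '[[[0.0002,0,0,0,0,-0.1,255],[0.0005,0,0,0,0,-0.3,255]]]' >/dev/null && g &&
$J '[[[0.0002,0,0,0,0,-0.1,255],[0.0005,-0.0001,0,0,0,-0.3,255]]]' >/dev/null && g &&
$J '[[[0.0002,0,0,0,0,-0.1,255],[0.0005,0,0,0,0,-0.3,255]]]' >/dev/null && g &&
$J '[[[0.0002,0,0,0,0,-0.1,255],[0.0005,-0.0001,0,0,0,-0.3,255]]]' >/dev/null && g &&
$J '[[[0.0002,0,0,0,0,-0.1,255],[0.0005,-0.0001,0,0,0,-0.3,255]]]' >/dev/null && g &&
$J '[[[0.0002,0,0,0,0,-0.1,255],[0.0005,-0.0001,0,0,0,-0.3,255]]]' >/dev/null && g &&
$J '[[[0.0002,0,0,0,0,-0.1,255],[0.0005,-0.0001,0,0,0,-0.3,255]]]' >/dev/null && g &&
$J '[[[0.0002,0,0,0,0,-0.1,255],[0.0005,-0.0001,0,0,0,-0.3,255]]]' >/dev/null && g
```

```text
9.9 [0.5437, -0.1365] [-2.5, 2.3, 1.1] T 3.1
10.07 [0.5442, -0.1365] [-3.1, 1.9, 0.9] T 3.5
10.23 [0.5447, -0.1366] [-3.8, 2.5, 0.1] T 4.4
10.4 [0.5453, -0.1366] [-2.1, 2.5, 0.7] T 2.8
10.57 [0.5458, -0.1366] [-3.1, 1.1, 1.2] T 3.3
10.73 [0.5463, -0.1368] [-3.1, 1.8, -0.3] T 3.6
10.9 [0.5468, -0.1368] [-2.2, 1.2, 0.4] T 2.4
11.07 [0.5472, -0.1368] [-3.1, 2.2, 0.8] T 3.6
11.23 [0.5477, -0.1369] [-2.3, 1.6, -0.7] T 2.7
11.4 [0.5483, -0.137] [-2.2, 1.7, -0.5] T 2.7
11.57 [0.5488, -0.1371] [-3.3, 2.0, -0.3] T 3.8
11.73 [0.5492, -0.1372] [-1.8, 1.8, 0.9] T 2.3
```

```bash
J="python3 -m jog"; g(){ bash g.sh 5.5; }
$J '[[[0.0002,0,0,0,0,-0.1,255],[0.0005,-0.0001,0,0,0,-0.4,255]]]' >/dev/null && g &&
$J '[[[0.0002,0,0,0,0,-0.1,255],[0.0005,-0.0001,0,0,0,-0.4,255]]]' >/dev/null && g &&
$J '[[[0.0002,0,0,0,0,-0.1,255],[0.0005,-0.0001,0,0,0,-0.4,255]]]' >/dev/null && g &&
$J '[[[0.0002,0,0,0,0,-0.1,255],[0.0005,-0.0001,0,0,0,-0.4,255]]]' >/dev/null && g &&
$J '[[[0.0002,0,0,0,0,-0.1,255],[0.0005,-0.0001,0,0,0,-0.4,255]]]' >/dev/null && g &&
$J '[[[0.0002,0,0,0,0,-0.1,255],[0.0005,-0.0001,0,0,0,-0.4,255]]]' >/dev/null && g &&
$J '[[[0.0002,0,0,0,0,-0.1,255],[0.0005,-0.0001,0,0,0,-0.4,255]]]' >/dev/null && g &&
$J '[[[0.0002,0,0,0,0,-0.1,255],[0.0005,-0.0001,0,0,0,-0.4,255]]]' >/dev/null && g &&
$J '[[[0.0002,0,0,0,0,-0.1,255],[0.0005,-0.0001,0,0,0,-0.4,255]]]' >/dev/null && g &&
$J '[[[0.0002,0,0,0,0,-0.1,255],[0.0005,-0.0001,0,0,0,-0.4,255]]]' >/dev/null && g &&
$J '[[[0.0002,0,0,0,0,-0.1,255],[0.0005,-0.0001,0,0,0,-0.4,255]]]' >/dev/null && g &&
$J '[[[0.0002,0,0,0,0,-0.1,255],[0.0005,-0.0001,0,0,0,-0.4,255]]]' >/dev/null && g &&
$J '[[[0.0002,0,0,0,0,-0.1,255],[0.0005,-0.0001,0,0,0,-0.4,255]]]' >/dev/null && g &&
$J '[[[0.0002,0,0,0,0,-0.1,255],[0.0005,-0.0001,0,0,0,-0.4,255]]]' >/dev/null && g
```

```text
11.9 [0.5498, -0.1373] [-2.4, 1.5, -1.4] T 2.8
12.07 [0.5503, -0.1374] [-2.8, 2.2, -1.0] T 3.4
12.23 [0.5508, -0.1374] [-2.5, 1.4, 0.1] T 2.8
12.4 [0.5512, -0.1375] [-2.3, 1.6, 0.1] T 2.7
12.57 [0.5516, -0.1375] [-3.0, 1.9, 0.6] T 3.5
12.73 [0.552, -0.1376] [-4.0, 3.9, 1.5] T 5.0
12.9 [0.5524, -0.1376] [-3.6, 3.4, 0.5] T 4.6
13.07 [0.5527, -0.1376] [-5.3, 3.5, 0.9] T 6.2
```

Hard resistance now, with an arm-plus-lever stiffness of about 2 N/mm. I'll load along the tangent only, towards 12 N.

```bash
sed -i 's/f\[0\]\*.94-f\[1\]\*.34/f[0]*.88-f[1]*.47/' g.sh; J="python3 -m jog"; g(){ bash g.sh 9.5; }
$J '[[[0.00045,-0.0002,0,0,0,0,255],[0.00045,-0.0002,0,0,0,0,255]]]' >/dev/null && g &&
$J '[[[0.00045,-0.0002,0,0,0,0,255],[0.00045,-0.0002,0,0,0,0,255]]]' >/dev/null && g &&
$J '[[[0.00045,-0.0002,0,0,0,0,255],[0.00045,-0.0002,0,0,0,0,255]]]' >/dev/null && g &&
$J '[[[0.00045,-0.0002,0,0,0,0,255],[0.00045,-0.0002,0,0,0,0,255]]]' >/dev/null && g &&
$J '[[[0.00045,-0.0002,0,0,0,0,255],[0.00045,-0.0002,0,0,0,0,255]]]' >/dev/null && g &&
$J '[[[0.00045,-0.0002,0,0,0,0,255],[0.00045,-0.0002,0,0,0,0,255]]]' >/dev/null && g
```

```text
13.23 [0.5529, -0.1376] [-5.0, 4.8, 0.9] T 6.7
13.4 [0.5532, -0.1377] [-4.7, 4.4, 1.1] T 6.2
13.57 [0.5534, -0.1378] [-5.8, 4.5, 0.9] T 7.2
13.73 [0.5537, -0.1378] [-6.4, 4.6, 1.2] T 7.8
13.9 [0.5539, -0.1379] [-6.9, 5.4, 2.0] T 8.6
14.07 [0.5542, -0.138] [-6.7, 5.3, 1.7] T 8.4
```

```bash
J="python3 -m jog"; g(){ bash g.sh 11.5; }
$J '[[[0.0009,-0.0004,0,0,0,0,255],[0.0009,-0.0004,0,0,0,0,255]]]' >/dev/null && g &&
$J '[[[0.0009,-0.0004,0,0,0,0,255],[0.0009,-0.0004,0,0,0,0,255]]]' >/dev/null && g &&
$J '[[[0.0009,-0.0004,0,0,0,0,255],[0.0009,-0.0004,0,0,0,0,255]]]' >/dev/null && g &&
$J '[[[0,0,0,0,0,0,255],[0,0,0,0,0,0,255]]]' && g
```

```text
14.23 [0.5547, -0.1382] [-7.2, 5.7, 2.9] T 9.0
14.4 [0.5552, -0.1383] [-7.3, 6.4, 2.4] T 9.5
14.57 [0.5557, -0.1385] [-8.7, 6.7, 1.8] T 10.8
clock: 14.73
eef_pos: [0.5557, -0.1385, 0.0874]
tool_rot: [0.856, 0.518, -0.002, -0.003]
ft_force: [-8.9, 6.9, 2.6]
grip_width: 0.0
14.73 [0.5557, -0.1385] [-8.9, 6.9, 2.6] T 11.0
```

```bash
J="python3 -m jog"; g(){ bash g.sh 14.5; }
$J '[[[0.0009,-0.0005,0,0,0,0,255],[0.0009,-0.0005,0,0,0,0,255]]]' >/dev/null && g &&
$J '[[[0.0004,-0.0002,0,0,0,0,255],[0.0004,-0.0002,0,0,0,0,255],[0.0004,-0.0002,0,0,0,0,255]]]' >/dev/null && g; 
$J '[[[0,0,0,0,0,0,255],[0,0,0,0,0,0,255],[0,0,0,0,0,0,255],[0,0,0,0,0,0,255],[0,0,0,0,0,0,255],[0,0,0,0,0,0,255]]]' >/dev/null; g
$J '[[[0,0,0,0,0,0,255],[0,0,0,0,0,0,255],[0,0,0,0,0,0,255],[0,0,0,0,0,0,255],[0,0,0,0,0,0,255],[0,0,0,0,0,0,255]]]' >/dev/null; g
```

```text
14.9 [0.5562, -0.1387] [-9.8, 7.6, 4.2] T 12.2
15.15 [0.5564, -0.1387] [-9.9, 9.2, 3.3] T 13.1
15.65 [0.5564, -0.1387] [-10.6, 7.9, 3.3] T 13.0
16.15 [0.5564, -0.1387] [-10.3, 8.2, 3.7] T 12.9
```

12.9 N (1.03 N·m) held steady for over 1 s. I'll hold a little longer, then back straight off and rise.

```bash
J="python3 -m jog"
$J '[[[0,0,0,0,0,0,255],[0,0,0,0,0,0,255],[0,0,0,0,0,0,255],[0,0,0,0,0,0,255],[0,0,0,0,0,0,255],[0,0,0,0,0,0,255]]]'
$J '[[[-0.003,0.0015,0,0,0,0,255],[-0.008,0.004,0,0,0,0,255],[-0.018,0.009,0,0,0,0,255],[-0.03,0.014,0,0,0,0,255],[-0.04,0.014,0.02,0,0,0,255],[-0.06,0,0.05,0,0,0,255],[-0.09,-0.02,0.06,0,0,0,255],[-0.12,-0.05,0.06,0,0,0,255],[-0.14,-0.08,0.06,0,0,0,255],[-0.14,-0.08,0.06,0,0,0,255]]]'
python3 - <<'E'
from h import *
import cv2
a=bot.camera('scene')[145:240,190:295];b=bot.camera('side')[225:325,255:365]
o=np.hstack([cv2.resize(a,(395,380),interpolation=cv2.INTER_CUBIC),cv2.resize(b,(405,380),interpolation=cv2.INTER_CUBIC)])
cv2.imwrite('pics/f.png',o);print(bot.get_obs()['ft_force'])
E
```

```text
clock: 16.65
eef_pos: [0.5564, -0.1387, 0.0873]
tool_rot: [0.856, 0.518, -0.002, -0.004]
ft_force: [-10.4, 8.7, 3.1]
grip_width: 0.0003
clock: 17.48
eef_pos: [0.4181, -0.2266, 0.1498]
tool_rot: [0.858, 0.514, -0.0, 0.003]
ft_force: [0.7, -0.1, -0.9]
grip_width: -0.0001
[-0.04222253  0.31121466 -0.21022474]
```

View pics/f.png

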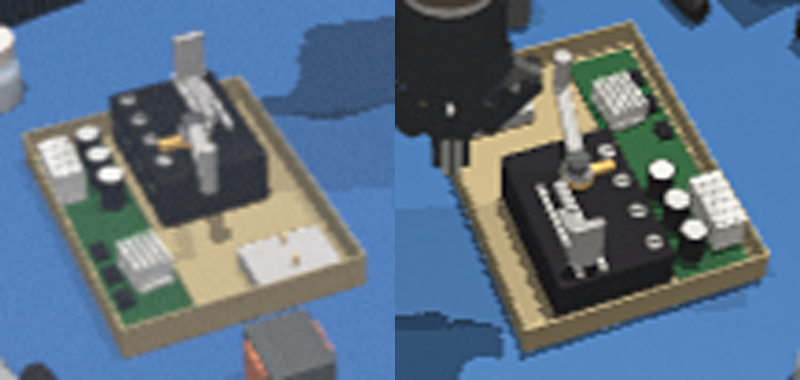

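The lever now points along the tray's +y (post top at left (205,150), right (562,57)). The brass pointer's tip is unchanged: scene crop (160,143) equals the original pixel. Lever wind-up is released. Next I move behind the tab at the tray's -y side, using the fingers' edge.

```bash
J="python3 -m jog"
$J '[[[0.015,-0.02,0,0,0,4,255],[0.035,-0.045,0,0,0,8,255],[0.055,-0.07,0,0,0,12,255],[0.07,-0.088,0,0,0,15.5,255],[0.07,-0.088,0,0,0,15.5,255],[0.07,-0.088,0,0,0,15.5,255],[0.07,-0.088,0,0,0,15.5,255]]]'
python3 - <<'E'
from h import *
A=lambda p:(p[0]*105/395+190,p[1]*.25+145);B=lambda p:((p[0]-395)*110/405+255,p[1]*100/380+225)
for n,z,a,b in[('post',.1,(205,143),(562,54)),('tab',.096,(188,35),(588,222)),('lug',.056,(160,143),(614,165))]:print(n,plane('scene',A(a),z).round(4),plane('side',B(b),z).round(4))
print(bot.get_obs()['eef_pos'],bot.get_obs()['ft_force'])
E
```

```text
clock: 18.17
eef_pos: [0.4904, -0.3081, 0.1478]
tool_rot: [0.778, 0.628, -0.0, -0.0]
ft_force: [0.1, 0.1, -0.9]
grip_width: 0.0001
post [ 0.5656 -0.149   0.1   ] [ 0.5672 -0.1449  0.1   ]
tab [ 0.4948 -0.2851  0.096 ] [ 0.4963 -0.2864  0.096 ]
lug [ 0.5633 -0.2237  0.056 ] [ 0.5631 -0.2286  0.056 ]
[ 0.49039302 -0.30808679  0.14779727] [ 0.05414254  0.08000426 -0.93725133]
```

```bash
J="python3 -m jog"
$J '[[[-0.001,-0.01,0,0,0,0,255],[-0.001,-0.01,-0.02,0,0,0,255],[-0.001,-0.01,-0.045,0,0,0,255],[-0.001,-0.01,-0.06,0,0,0,255],[-0.001,-0.01,-0.071,0,0,0,255],[-0.001,-0.01,-0.071,0,0,0,255]]]'
$J '[[[0.0006,0.003,0,0,0,0,255],[0.0013,0.006,0,0,0,0,255],[0.0019,0.009,0,0,0,0,255],[0.0026,0.012,0,0,0,0,255],[0.0034,0.016,0,0,0,0,255],[0.0043,0.02,0,0,0,0,255],[0.0053,0.025,0,0,0,0,255],[0.0053,0.025,0,0,0,0,255]]]'
```

```text
clock: 18.67
eef_pos: [0.4871, -0.3179, 0.075]
tool_rot: [0.778, 0.628, -0.001, -0.002]
ft_force: [0.0, -0.1, -0.1]
grip_width: -0.0002
clock: 19.33
eef_pos: [0.4948, -0.2935, 0.0778]
tool_rot: [0.778, 0.628, 0.0, 0.0]
ft_force: [-0.0, 0.1, 0.3]
grip_width: -0.0001
```

```bash
sed -i 's/t=-(.*);print/t=-f[1];print/' g.sh; J="python3 -m jog"; g(){ bash g.sh 6; }
$J '[[[0.001,0.005,0,0,0,0,255],[0.001,0.005,0,0,0,0,255]]]' >/dev/null && g &&
$J '[[[0.001,0.005,0,0,0,0,255],[0.001,0.005,0,0,0,0,255]]]' >/dev/null && g &&
$J '[[[0.001,0.005,0,0,0,0,255],[0.001,0.005,0,0,0,0,255]]]' >/dev/null && g &&
$J '[[[0.001,0.005,0,0,0,0,255],[0.001,0.005,0,0,0,0,255]]]' >/dev/null && g &&
$J '[[[0.0006,0.003,0,0,0,0,255],[0.0006,0.003,0,0,0,0,255]]]' >/dev/null && g &&
$J '[[[0.0006,0.003,0,0,0,0,255],[0.0006,0.003,0,0,0,0,255]]]' >/dev/null && g
```

```text
19.5 [0.4956, -0.2885] [0.8, -0.7, 0.7] T 0.7
19.67 [0.4965, -0.2834] [-0.6, -1.2, 0.4] T 1.2
19.83 [0.4975, -0.2784] [0.2, -0.2, -0.5] T 0.2
20.0 [0.4984, -0.2733] [-0.1, -0.4, 0.4] T 0.4
20.17 [0.4989, -0.2706] [0.8, -0.9, 0.5] T 0.9
20.33 [0.4994, -0.268] [0.6, -2.4, 0.3] T 2.4
```

Run:
```python
from h import *
import cv2
a=bot.camera('scene')[120:240,180:300];b=bot.camera('side')[215:325,255:365]
cv2.imwrite('pics/g.png',np.hstack([cv2.resize(i,(400,400),interpolation=cv2.INTER_CUBIC) for i in(a,b)]))
```

```text
(no output)
```

View pics/g.png

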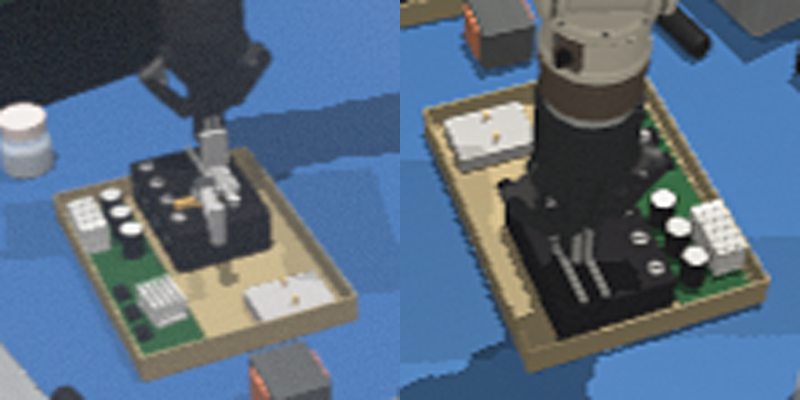

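The tab (left (213,135)) is being pushed, with the fingers right behind it. I'll go on until its stop is felt.

```bash
J="python3 -m jog"; g(){ bash g.sh 7; }
python3 -c "
from h import *
print(plane('scene',(243.9,159),.096))"
$J '[[[0.0004,0.002,0,0,0,0,255],[0.0004,0.002,0,0,0,0,255]]]' >/dev/null && g &&
$J '[[[0.0004,0.002,0,0,0,0,255],[0.0004,0.002,0,0,0,0,255]]]' >/dev/null && g &&
$J '[[[0.0004,0.002,0,0,0,0,255],[0.0004,0.002,0,0,0,0,255]]]' >/dev/null && g &&
$J '[[[0.0004,0.002,0,0,0,0,255],[0.0004,0.002,0,0,0,0,255]]]' >/dev/null && g &&
$J '[[[0.0004,0.002,0,0,0,0,255],[0.0004,0.002,0,0,0,0,255]]]' >/dev/null && g &&
$J '[[[0.0004,0.002,0,0,0,0,255],[0.0004,0.002,0,0,0,0,255]]]' >/dev/null && g &&
$J '[[[0.0004,0.002,0,0,0,0,255],[0.0004,0.002,0,0,0,0,255]]]' >/dev/null && g
```

```text
[ 0.50133565 -0.25220996  0.096     ]
20.6 [0.4994, -0.2679] [-0.6, -6.6, -1.0] T 6.6
20.77 [0.4994, -0.2677] [-1.9, -12.4, -2.1] T 12.4
```

That is a hard stop, and the tab has travelled about 34 mm. I'll back off and rise.

```bash
J="python3 -m jog"
$J '[[[-0.001,-0.005,0,0,0,0,255],[-0.004,-0.018,0,0,0,0,255],[-0.007,-0.033,0,0,0,0,255],[-0.008,-0.036,0.02,0,0,0,255],[-0.01,-0.036,0.05,0,0,0,255],[-0.03,-0.036,0.085,0,0,0,255],[-0.06,-0.036,0.12,0,0,0,255],[-0.09,-0.036,0.13,0,0,0,255],[-0.09,-0.036,0.13,0,0,0,255],[-0.09,-0.036,0.13,0,0,0,255]]]'
python3 - <<'E'
from h import *
import cv2
a=bot.camera('scene')[120:240,180:300];b=bot.camera('side')[215:325,255:365]
cv2.imwrite('pics/h.png',np.hstack([cv2.resize(i,(400,400),interpolation=cv2.INTER_CUBIC) for i in(a,b)]))
E
```

```text
clock: 21.6
eef_pos: [0.4096, -0.3006, 0.2088]
tool_rot: [0.779, 0.627, 0.001, 0.001]
ft_force: [0.2, -0.1, -0.3]
grip_width: -0.0
```

View pics/h.png

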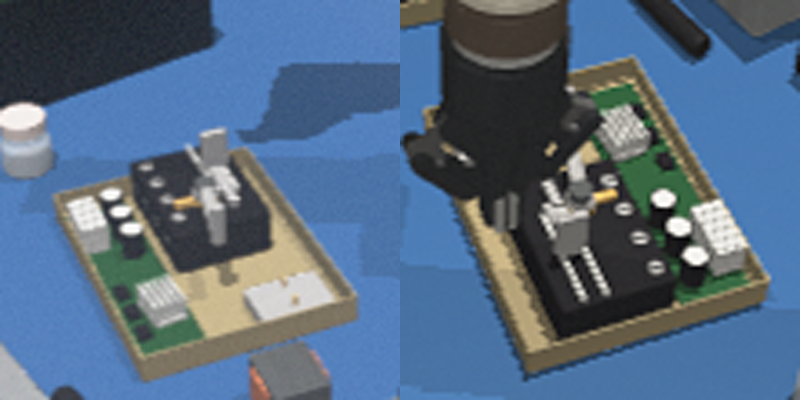

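The tab stands fully across (left (213,135)) beside the lever. The pointer and nearby parts are unmoved and the arm is clear, so I'm handing in.

```bash
python3 -c "
from workcell import bot
print(bot.job_done())"
```

```text
the job is handed in; nothing more can be done
None
```

The job is done and was handed in at about 21.7 s of the 72 s allowed; the hand-in reports no verdict.

- **Lever:** I swung it clockwise with the closed fingers. Drag was about 1.5–2 N, then about 3 N while the washer bedded in, then it held hard. I leaned on the post with about 13 N (about 1.03 N·m) for about 1.5 s, steady, and backed straight off.
- **Lock slide:** I pushed the tab until I felt a hard stop. By the camera the tab had travelled about 34–35 mm. I then backed off.
- **Last checks:** the brass pointer's tip was at the same pixel as at the start (within about 1 mm) after the lean, and looked unmoved in the last picture. The tab was fully across and the lever still pointed about along the tray's +y. The pot, heat sink and transformer looked unmoved; I did not check the other loose parts in the last picture. The wrist force was about 0 N, with the arm touching nothing.
- **Disagreements:** none that matter. The felt force carried a sideways friction part, about 10–15° off the expected push direction. The arm and fingers also gave way more than the lever's own stiffness predicts, so I judged the torque by force alone.

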